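Pack the blood-smear staining kit into its caddy

TASK

Pack the blood-smear staining kit into the black caddy on the bench: the round pot, the bottle with the pointed nozzle, the square jar and the closed slide box, each set (not dropped) upright and fully down into the well cut for its shape and size. Leave the two look-alikes, the flat-capped bottle and the open empty slide box, where they stand.

Things in the scene. Friction and masses are not known exactly. Their poses are not given: they have to be found in the camera images.
- dropper_bottle: White round plastic bottle with a thin pointed nozzle: straight body 34 mm across up to 52 mm, shoulder to 60 mm, nozzle (15 mm wide tapering to 4 mm) up to 84 mm. About 50 g, upright. Origin: centre of its underside, z up. Belongs to the kit.
- round_pot: White round screw-lid sample pot, by far the widest round thing, 53 mm across and 62 mm high, flat lid with a grey disc. About 100 g, upright. Origin: centre of its underside, z up. Belongs to the kit.
- square_jar: White square staining jar, 40 x 40 mm, 62 mm to the top of its flat lid, with a small round knob (16 mm wide) on the lid up to 71 mm. About 140 g, upright. Origin: centre of its underside, x and y square to its sides, z up. Belongs to the kit.
- slide_box: Closed blue plastic box for microscope slides, 84 x 34 mm and 50 mm high, its lid on with a pale label on top. About 100 g. Origin: centre of its underside, x along the 84 mm side, z up. Belongs to the kit.
- capped_bottle: Look-alike, stays where it is: white bottle with the same body as the dropper bottle (34 mm across) but a wide flat cap (28 mm across) up to 78 mm in place of the nozzle. About 50 g. Origin: centre of its underside, z up.
- open_box: Look-alike, stays where it is: blue box of the same outer size as the slide box (84 x 34 x 50 mm) but empty and open at the top, walls 2.5 mm. About 60 g. Origin: centre of its underside, x along the 84 mm side, z up.
- well_large_round: Grey insert 110 (x) x 80 (y) mm, fixed with three others, 2 x 2 in any order, in a black caddy (232 x 172 mm, a loop handle on each end; nothing on it is higher than 19 mm above the bench). Origin: centre of its underside, 3 mm above the bench; z up; rim at z 16 mm, well floor at 4 mm. All four have the caddy's yaw. Well centred on the origin: round, 67 mm across, for the round pot.
- well_small_round: Grey insert 110 (x) x 80 (y) mm, fixed with three others, 2 x 2 in any order, in a black caddy (232 x 172 mm, a loop handle on each end; nothing on it is higher than 19 mm above the bench). Origin: centre of its underside, 3 mm above the bench; z up; rim at z 16 mm, well floor at 4 mm. All four have the caddy's yaw. Well centred on the origin: round, 49 mm across, for the dropper bottle.
- well_square: Grey insert 110 (x) x 80 (y) mm, fixed with three others, 2 x 2 in any order, in a black caddy (232 x 172 mm, a loop handle on each end; nothing on it is higher than 19 mm above the bench). Origin: centre of its underside, 3 mm above the bench; z up; rim at z 16 mm, well floor at 4 mm. All four have the caddy's yaw. Well centred on the origin: square, 54 x 54 mm, sides along x and y, for the square jar.
- well_long: Grey insert 110 (x) x 80 (y) mm, fixed with three others, 2 x 2 in any order, in a black caddy (232 x 172 mm, a loop handle on each end; nothing on it is higher than 19 mm above the bench). Origin: centre of its underside, 3 mm above the bench; z up; rim at z 16 mm, well floor at 4 mm. All four have the caddy's yaw. Well centred on the origin: oblong, 98 mm along x by 48 mm along y, for the slide box.
Mind the look-alikes: they are no part of the job. What is shaped like the well_long but blue or turquoise is not meant.

How it is judged:
By the outcome, as a careful person would: the job done as asked, in the order asked, and still so for the second after the job is handed in, with the robot touching nothing.
It also fails if it takes over 109 s, if anything falls off the work surface, if the arm or the gripper's body presses on something with over 40 N, if the wrist force passes 120 N, or if a joint passes its speed limit or range.

ROBOT

A 7-joint arm with a two-finger parallel gripper is mounted at the origin on the work surface. World frame = base frame: x ahead of the robot, y to its left, z up, the work surface at z = 0. Lengths are in m, angles in degrees, forces in N, time in s.
With the tool pointing down it reaches from about 0.425 to 0.875 m from the base axis. Payload 4.7 kg.
Tool frame: the origin (TCP) lies between the finger pads; the fingertips stand 8 mm ahead of it and the grasp point (between the pads) lies 11 mm behind it; z points along the fingers, y is the line along which they close (so a half turn about z gives the same grasp; the last joint's range is limited). The gripper opens to 87 mm and grips with 3 to 60 N. Pads are 19 mm wide; open, the fingers measure 117 mm over their backs; the gripper's body (75 mm by 190 mm) begins 51 mm behind the grasp point.
Start: joints at [-67.603, 18.392, -4.016, 83.108, 1.295, 78.541, -3.26], TCP at [0.239, 0.604, 0.191] pointing down, gripper open.
Joint ranges: [-163.93, 163.93], [-17.29, 119.83], [-79.2, 71.16], [3.27, 140.29], [-89.18, 269.18], [5.43, 117.66], [-154.24, 154.24]. Speed limits (degrees/s): [147.25, 147.25, 180, 180, 180, 180, 180].

INTERFACE

Orientations are given as [roll, pitch, yaw] about the fixed x, y, z axes, in that order (R = Rz(yaw) Ry(pitch) Rx(roll)).
In Python, from cell import env, viewer gives the robot as it stands. The module is installed in compiled form; this text tells all that it offers.
- The arm moves only by the tool arm_command, never from a script. Its argument "series" is a list of rows, each a list of 2 entries, a list of its own where there are three numbers: the shift along the tool's x, y, z in mm, then the turn about the tool's z in rad. A call has exactly 5 rows; each row is the pose to reach, as a shift and turn from the pose commanded when the call began, along the tool's axes at that moment; what a row does not reach only later rows make up. A row lasts 1/10 s, in which the tool goes at most 50 mm and 8.59 degrees, less where a joint would pass 70% of its speed; a pose out of reach is approached as far as the arm can. A call with a gripper value outside its range is refused whole. "grip" is the gripper command: -1 is fully open, 1 is shut, values between are in proportion, set as the call begins (left out, the last holds). The fingers move at their own pace and stop on an object; "grip_force" is the grip in N (left out, the last holds). Time passes only in rows, so rows that repeat a pose let the fingers close, or fill a call up. It gives the time, the measured TCP pose, the force, the opening and the grip force at its end, in the units of the state.
- env.get_obs(): the state, without advancing time (a new reading comes with each control period).
- viewer.read_camera(name): name is "scene" or "top" or "wrist"; returns (picture, depth): 480x640x3 uint8, blue, green, red; 480x640 float32, m along the optical axis (not along the pixel's ray), 0 where there is no reading.
- viewer.calibration(name): a dict with "K" (3x3 intrinsics, pixels), "T" (4x4, takes a point from camera to world coordinates); the wrist camera has in their place "hand_eye" (4x4, takes a point from camera to tool coordinates, whose origin is the TCP and whose axes are the flange's). Camera axes: x right, y up, looking along -z (the intrinsics and any distortion apply to the point x, -y, -z); pixel columns grow to the right and rows downward; lengths in m; the calibration is good to about 2 mm. The wrist camera is an equidistant fisheye: a pixel r from the principal point sees the ray r / f radians off the axis. A picture is of the moment at which its call begins: read the wrist's pose just before it. calibration takes no time and is no camera call.
- env.sign_off(): hands the job in; it is judged then, once.
The state is a dict: "time_s": time; "qpos": joint angles; "joint_velocities": joint speeds; "effort": joint torques, N m; "tool_pos": TCP position; "tool_rot": TCP orientation; "force": force on the tool from outside, world axes, zero at the start; "wrist_torque": the same for the moment, N m; "grip_width": finger opening in m; "grasp_force": force on a finger pad.
Only numpy, scipy, OpenCV 4.12 (cv2) and the standard library are available. Lean on these libraries where they do the work, as an engineer would, in place of code of your own. Each camera call takes 0.05 s, during which the arm holds its last target. There are 200 camera calls.

## Working session

There is one attempt and no reset: what is moved stays moved. The work goes in short steps, Python scripts to look and compute and a tool call to move; the robot and the scene stay as the last step left them, time stands still between calls to the robot, and variables do not carry over. Pictures are saved under pics/ and viewed, at most 14 in all, crops included, and the job is handed in when it is done.

Besides the shell and the picture viewer there is one more tool, called after "Call:" as a command line: name --argument value ..., lists and objects as JSON in quotes. arm_command: Moves the arm, as the interface text tells. Its arguments: {"type":"object","properties":{"series":{"type":"array"},"grip":{"type":"number"},"grip_force":{"type":"number"}},"required":["series"]}

```bash
mkdir -p pics; python3 - <<'E'
from cell import env, viewer
import cv2,numpy as np
np.set_printoptions(precision=4,suppress=True)
for n in("top","scene"):
    im,d=viewer.read_camera(n); cv2.imwrite(f"pics/{n}0.png",im); np.save(n+"d.npy",d)
    print(n,viewer.calibration(n))
print(viewer.calibration("wrist"))
print(env.get_obs())
E
```

```text
top {'K': array([[515.0807,   0.    , 321.4161],
       [  0.    , 515.0807, 233.1589],
       [  0.    ,   0.    ,   1.    ]]), 'T': array([[-0.0223,  0.9908, -0.1334,  0.3528],
       [-0.9997, -0.0211,  0.0102,  0.0879],
       [ 0.0073,  0.1336,  0.991 ,  1.2395],
       [ 0.    ,  0.    ,  0.    ,  1.    ]])}
scene {'K': array([[460.1161,   0.    , 320.7081],
       [  0.    , 460.1161, 237.5249],
       [  0.    ,   0.    ,   1.    ]]), 'T': array([[ 0.8891, -0.3554,  0.2885,  0.8246],
       [ 0.4575,  0.712 , -0.5326, -0.4935],
       [-0.0162,  0.6056,  0.7956,  0.8914],
       [ 0.    ,  0.    ,  0.    ,  1.    ]])}
{'K': array([[371.6483,   0.    , 313.8604],
       [  0.    , 371.6483, 240.2565],
       [  0.    ,   0.    ,   1.    ]]), 'hand_eye': array([[-0.0007,  0.9649,  0.2628,  0.0724],
       [ 1.    ,  0.0008, -0.0002,  0.0005],
       [-0.0004,  0.2628, -0.9649, -0.1922],
       [ 0.    ,  0.    ,  0.    ,  1.    ]])}
{'time_s': 0.1, 'qpos': array([-67.6024,  18.4365,  -4.0148,  83.1678,   1.2953,  78.5426,
        -3.2578]), 'joint_velocities': array([ 0.1096, -0.1184, -0.0555, -0.1142,  0.063 ,  0.0522,  0.0375]), 'effort': array([ -0.0007, -49.2574,  -0.406 , -31.3395,  -0.0642,   0.0396,
         0.0001]), 'tool_pos': array([0.239 , 0.6039, 0.19  ]), 'tool_rot': array([-179.8984,    0.0061,  158.4136]), 'force': array([-0.5297, -0.7846, -0.1284]), 'wrist_torque': array([ 0.0292,  0.035 , -0.0265]), 'grasp_force': 0.0, 'grip_width': 0.08691693070646067}
```

View top.

View pics/top0.png

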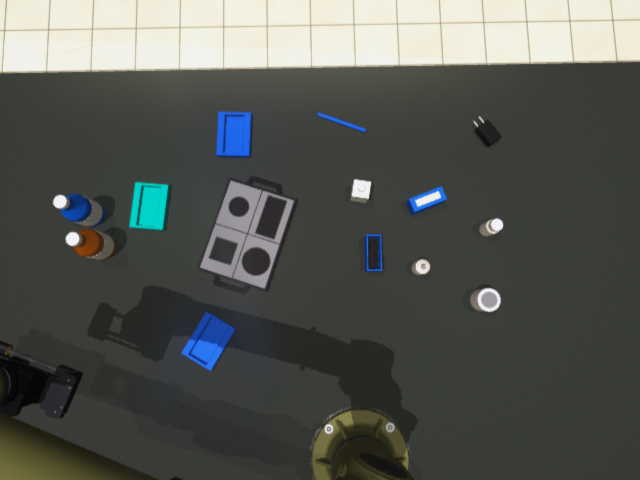

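View pics/scene0.png

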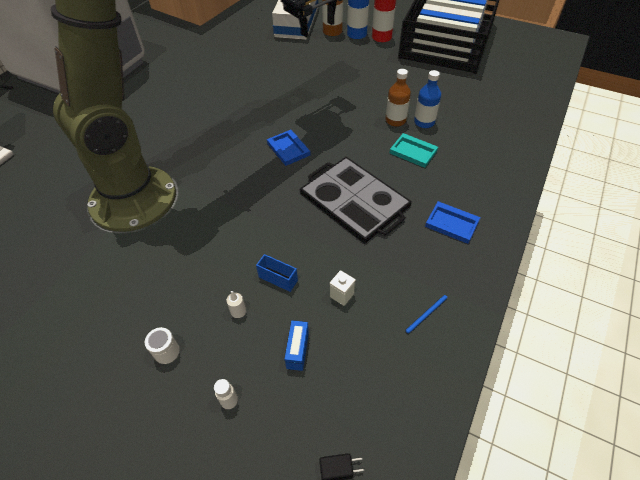

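```bash
cat > h.py <<'E'
from cell import env, viewer
import cv2,numpy as np
np.set_printoptions(precision=4,suppress=True)
def cast(n,px,z):
    c=viewer.calibration(n);K,T=c["K"],c["T"]
    p=np.asarray(px,float).reshape(-1,2)
    r=np.c_[(p[:,0]-K[0,2])/K[0,0],-(p[:,1]-K[1,2])/K[1,1],-np.ones(len(p))]@T[:3,:3].T
    return (T[:3,3]+r*((z-T[2,3])/r[:,2])[:,None])[:,:2]
def cloud(n,d):
    v,u=np.mgrid[:480,:640]
    c=viewer.calibration(n);K,T=c["K"],c["T"]
    P=np.stack([(u-K[0,2])/K[0,0]*d,-(v-K[1,2])/K[1,1]*d,-d],-1)
    return P@T[:3,:3].T+T[:3,3]
def rect(xy):
    (cx,cy),(w,h),a=cv2.minAreaRect((np.asarray(xy)*1000).astype(np.float32))
    if w<h: w,h,a=h,w,a+90
    return np.array([cx,cy,w,h,(a+90)%180-90])
E
python3 - <<'E'
from h import *
im=cv2.imread("pics/top0.png");d=np.load("topd.npy");P=cloud("top",d)
z=P[...,2]
print("table z",np.median(z[150:250,540:640]), "caddy rim",np.median(z[230:236,225:232]))
hsv=cv2.cvtColor(im,cv2.COLOR_BGR2HSV)
O=dict(jar=(361,190,.062),box=(427,200,.05),open=(374,253,.05),drop=(422,267,.052),cap=(492,227,.078),pot=(487,300,.062))
for k,(u,v,h) in O.items():
    m=np.zeros((480,640),bool);m[v-28:v+28,u-28:u+28]=True
    m&=(z>h-.008)&(z<h+.03)&(d>0)
    if k in("jar",): m&=z<.068
    q=P[m]; print(k,m.sum(),rect(q[:,:2]),"zmax",q[:,2].max())
g=(hsv[...,2]>70)&(hsv[...,1]<60)
b=np.zeros_like(g);b[175:292,195:300]=True
cs,_=cv2.findContours((g&b).astype(np.uint8),cv2.RETR_EXTERNAL,cv2.CHAIN_APPROX_NONE)
q=np.vstack([c[:,0] for c in cs if len(c)>30])
r=rect(cast("top",q,.019)); print("inserts",r)
a=np.radians(r[4]);X=np.array([np.cos(a),np.sin(a)]);Y=np.array([-X[1],X[0]])
K=viewer.calibration("top")
for sx in(1,-1):
  for sy in(1,-1): print(sx,sy,r[:2]+sx*r[2]/4*X+sy*r[3]/4*Y)
print("px wells cast",cast("top",[(239,206),(271,216),(223,250),(256,261)],.019)*1000)
s=cv2.imread("pics/scene0.png")
A=cv2.resize(im[160:320,340:520],None,fx=3,fy=3,interpolation=2);B=cv2.resize(s[250:420,130:320],None,fx=2.2,fy=2.2,interpolation=2)
A=cv2.resize(A,(400,360));B=cv2.resize(B,(400,360));cv2.imwrite("pics/crop1.png",np.hstack([A,B]))
E
```

```text
table z -0.0010123615589248125 caddy rim 0.01835162720822292
jar 263 [613.8674 -19.1564  40.5302  39.999   80.0838] zmax 0.06757308923181671
box 517 [ 588.9295 -175.9435   84.2801   34.3789  -69.377 ] zmax 0.05622586150829023
open 125 [465.6399 -45.2189  82.7831  34.7229  -0.705 ] zmax 0.054108609648918726
drop 171 [ 429.2024 -155.19     32.3372   32.0693   88.9761] zmax 0.08178553607419614
cap 124 [ 520.6308 -325.0227   27.183    26.5864   86.635 ] zmax 0.0836915416041275
pot 421 [ 350.1422 -300.1793   52.6247   49.6652   88.5122] zmax 0.06752443951511733
inserts [520.8805 253.6401 225.2498 164.3789 -19.0255]
1 1 [587.5132 274.1328]
1 -1 [560.7204 196.4331]
-1 1 [481.0406 310.8472]
-1 -1 [454.2478 233.1475]
px wells cast [[587.3128 272.1205]
 [561.3124 195.4422]
 [481.7815 310.2023]
 [453.8825 231.979 ]]
```

View pics/crop1.png

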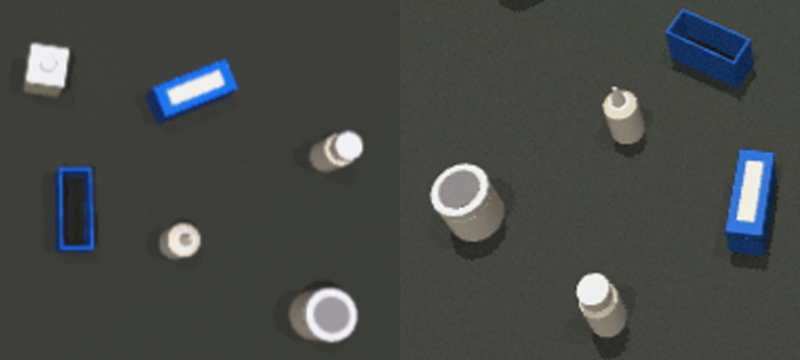

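The nozzle bottle is at crop (182,240), which is top (422,267). The flat-capped look-alike is at top (492,227). The labelled closed box is at top (427,200), and the open one is at (374,253), so they are told apart clearly. I'll start with the pot at top (487,300).

```bash
cat >> h.py <<'E'
def plan(wps,start=None):
    "waypoints (x,y,z mm,yaw deg) -> per call total tool shift mm, turn rad"
    o=env.get_obs()
    p=np.array([*o["tool_pos"]*1000,o["tool_rot"][2]]) if start is None else np.array(start,float)
    print("t",round(o["time_s"],2),"at",p)
    for w in wps:
        w=np.array(w,float); dy=(w[3]-p[3]+180)%360-180
        D=np.r_[w[:3]-p[:3],dy]
        n=max(1,int(np.ceil(max(np.linalg.norm(D[:3])/225,abs(dy)/41))))
        for i in range(n):
            a=np.radians(p[3]);c,s=np.cos(a),np.sin(a);e=D/n
            print(" x %.1f y %.1f z %.1f turn %.3f"%(c*e[0]+s*e[1],s*e[0]-c*e[1],-e[2],-np.radians(e[3])), "->",(p+e).round(1))
            p=p+e
E
python3 -c "
from h import *
plan([(510,170,190,90),(500,-60,190,60),(350,-300,190,50)])"
```

```text
t 0.1 at [239.0245 603.8516 189.9528 158.4136]
 x -137.2 y -101.2 z -0.0 turn 0.398 -> [329.3 459.2 190.  135.6]
 x -165.7 y -40.2 z -0.0 turn 0.398 -> [419.7 314.6 190.  112.8]
 x -168.3 y 27.2 z -0.0 turn 0.398 -> [510. 170. 190.  90.]
 x -115.0 y -5.0 z -0.0 turn 0.262 -> [505.  55. 190.  75.]
 x -112.4 y 24.9 z -0.0 turn 0.262 -> [500. -60. 190.  60.]
 x -141.4 y -5.0 z -0.0 turn 0.087 -> [ 425. -180.  190.   55.]
 x -141.3 y 7.4 z -0.0 turn 0.087 -> [ 350. -300.  190.   50.]
```

Call:
arm_command --series '[[[-27, -20, 0], 0.08], [[-55, -40, 0], 0.16], [[-82, -60, 0], 0.24], [[-110, -81, 0], 0.32], [[-137, -101, 0], 0.4]]' --grip -1

```text
time_s: 0.6
tool_pos: [0.33, 0.4584, 0.1905]
tool_rot: [-180.0, 0.0, 135.3]
force: [-1.1, -0.7, -0.7]
grip_width: 0.0874
grasp_force: 0.0
```

Call:
arm_command --series '[[[-33, -8, 0], 0.08], [[-66, -16, 0], 0.16], [[-99, -24, 0], 0.24], [[-133, -32, 0], 0.32], [[-166, -40, 0], 0.4]]'

```text
time_s: 1.1
tool_pos: [0.4205, 0.3132, 0.1908]
tool_rot: [-180.0, 0.0, 112.3]
force: [0.6, -0.6, -0.3]
grip_width: 0.0875
grasp_force: 0.0
```

Call:
arm_command --series '[[[-34, 5, 0], 0.08], [[-67, 11, 0], 0.16], [[-101, 16, 0], 0.24], [[-135, 22, 0], 0.32], [[-168, 27, 0], 0.4]]'

```text
time_s: 1.6
tool_pos: [0.5098, 0.1685, 0.1909]
tool_rot: [-180.0, -0.0, 89.4]
force: [-0.6, 0.3, -0.5]
grip_width: 0.087
grasp_force: 0.0
```

Call:
arm_command --series '[[[-23, -1, 0], 0.05], [[-46, -2, 0], 0.1], [[-69, -3, 0], 0.15], [[-92, -4, 0], 0.2], [[-115, -5, 0], 0.26]]'

```text
time_s: 2.1
tool_pos: [0.503, 0.0541, 0.1911]
tool_rot: [180.0, -0.0, 74.6]
force: [0.5, 0.1, 0.5]
grip_width: 0.0872
grasp_force: 0.0
```

Call:
arm_command --series '[[[-23, 5, 0], 0.05], [[-45, 10, 0], 0.1], [[-68, 15, 0], 0.15], [[-90, 20, 0], 0.2], [[-112, 25, 0], 0.26]]'

```text
time_s: 2.6
tool_pos: [0.4981, -0.0611, 0.191]
tool_rot: [180.0, -0.0, 59.6]
force: [0.1, 0.3, -0.1]
grip_width: 0.0867
grasp_force: 0.0
```

Call:
arm_command --series '[[[-28, -1, 0], 0.02], [[-57, -2, 0], 0.04], [[-85, -3, 0], 0.06], [[-113, -4, 0], 0.08], [[-141, -5, 0], 0.09]]'

```text
time_s: 3.1
tool_pos: [0.4217, -0.1805, 0.191]
tool_rot: [180.0, -0.0, 54.6]
force: [-0.1, 1.0, 0.5]
grip_width: 0.0872
grasp_force: 0.0
```

Call:
arm_command --series '[[[-35, 2, 0], 0.02], [[-70, 4, 0], 0.04], [[-105, 6, 0], 0.06], [[-141, 7, 0], 0.09], [[-141, 7, 0], 0.09]]'

```text
time_s: 3.6
tool_pos: [0.3432, -0.3029, 0.1912]
tool_rot: [180.0, -0.0, 49.0]
force: [0.7, -0.3, -0.2]
grip_width: 0.0871
grasp_force: 0.0
```

```bash
cat >> h.py <<'E'
from scipy.spatial.transform import Rotation
def wcast(px,z,o):
    c=viewer.calibration("wrist");K=c["K"]
    T=np.eye(4);T[:3,:3]=Rotation.from_euler("xyz",o["tool_rot"],degrees=True).as_matrix();T[:3,3]=o["tool_pos"]
    T=T@c["hand_eye"];p=np.asarray(px,float).reshape(-1,2)-K[:2,2]
    r=np.hypot(*p.T);th=r/K[0,0];s=np.sin(th)/np.maximum(r,1e-9)
    q=np.c_[p[:,0]*s,-p[:,1]*s,-np.cos(th)]@T[:3,:3].T
    return ((T[:3,3]+q*((z-T[2,3])/q[:,2])[:,None])[:,:2])*1000
def wpix(w,o):
    "world mm -> wrist pixel"
    c=viewer.calibration("wrist");K=c["K"]
    T=np.eye(4);T[:3,:3]=Rotation.from_euler("xyz",o["tool_rot"],degrees=True).as_matrix();T[:3,3]=o["tool_pos"]
    q=(np.linalg.inv(T@c["hand_eye"])@np.r_[np.array(w)/1000,1])[:3]
    h=np.hypot(q[0],q[1]);th=np.arctan2(h,-q[2])
    return K[:2,2]+K[0,0]*th*np.array([q[0],-q[1]])/h
def wlook(name,marks=()):
    o=env.get_obs();im,d=viewer.read_camera("wrist");cv2.imwrite(f"pics/{name}_raw.png",im)
    v=im.copy()
    for m in marks:
        p=wpix(m,o);print("mark",m,p);cv2.drawMarker(v,tuple(int(a) for a in p.round()),(0,0,255),0,12,1)
    cv2.imwrite(f"pics/{name}.png",v);np.save(name+".npy",np.r_[o["tool_pos"],o["tool_rot"]]);return im,d,o
E
python3 -c "
from h import *
wlook('w1',[(350,-300,62)])"
```

```text
mark (350, -300, 62) [318.3656 216.1494]
```

View pics/w1.png

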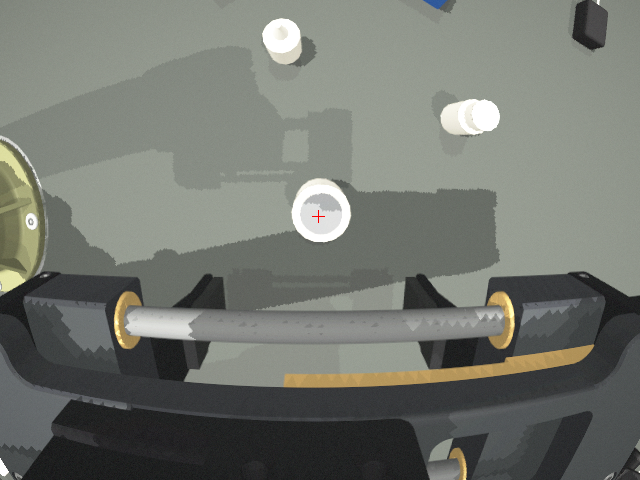

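The pot lid's centre is at about (321,213), 3 to 4 px from the predicted mark. The flat-capped bottle is at (475,117) and the nozzle bottle at (283,40).

```bash
python3 -c "
from h import *
o=env.get_obs();print(wcast([(321,213)],.062,o))
p=wcast([(321,213)],.062,o)[0]*.7+np.array([350,-300])*.3
print(p);plan([(p[0],p[1],100,49),(p[0],p[1],31,49)])"
```

```text
[[ 355.5057 -296.5968]]
[ 353.854  -297.6177]
t 3.65 at [ 345.0599 -300.3023  191.1251   49.1808]
 x 7.8 y 4.9 z 91.1 turn 0.003 -> [ 353.9 -297.6  100.    49. ]
 x 0.0 y 0.0 z 69.0 turn -0.000 -> [ 353.9 -297.6   31.    49. ]
```

Call:
arm_command --series '[[[2, 2, 25], 0], [[4, 3, 50], 0], [[6, 4, 75], 0], [[6, 4, 95], 0], [[6, 4, 95], 0]]' --grip -1

```text
time_s: 4.15
tool_pos: [0.3524, -0.2939, 0.0936]
tool_rot: [-179.7, 0.1, 49.6]
force: [0.0, 0.4, 0.4]
grip_width: 0.0872
grasp_force: 0.0
```

Call:
arm_command --series '[[[0, 0, 20], 0], [[0, 0, 40], 0], [[0, 0, 55], 0], [[0, 0, 65], 0], [[0, 0, 65], 0]]'

```text
time_s: 4.65
tool_pos: [0.3539, -0.2952, 0.0306]
tool_rot: [-179.9, 0.0, 49.6]
force: [0.1, 0.0, -1.0]
grip_width: 0.087
grasp_force: 0.0
```

Call:
arm_command --series '[[[0, 0, 0], 0], [[0, 0, 0], 0], [[0, 0, 0], 0], [[0, 0, 0], 0], [[0, 0, 0], 0]]' --grip 1 --grip_force 20

```text
time_s: 5.15
tool_pos: [0.3545, -0.2958, 0.0312]
tool_rot: [180.0, -0.0, 49.6]
force: [-0.7, 0.4, -0.1]
grip_width: 0.055
grasp_force: 0.0
```

Call:
arm_command --series '[[[0, 0, 0], 0], [[0, 0, 0], 0], [[0, 0, 0], 0], [[0, 0, 0], 0], [[0, 0, 0], 0]]'

```text
time_s: 5.65
tool_pos: [0.3542, -0.2957, 0.0309]
tool_rot: [-180.0, -0.0, 49.5]
force: [-0.0, 0.3, -0.5]
grip_width: 0.0149
grasp_force: 0.0
```

```bash
python3 -c "
from h import *
im,d,o=wlook('w2',[(352,-298,62)]);print(o)
t,_=viewer.read_camera('top');s,_=viewer.read_camera('scene')
cv2.imwrite('pics/w2c.png',np.hstack([cv2.resize(im,(400,300)),cv2.resize(s[220:460,40:360],(400,300))]))"
```

```text
mark (352, -298, 62) [315.06   303.8787]
{'time_s': 5.65, 'qpos': array([-14.901 ,   4.7179,  53.8456, 121.0674,  -4.5862,  56.2347,
         0.9537]), 'joint_velocities': array([-0.046 , -0.0789,  0.0687,  0.0235,  0.0335,  0.0493, -0.0481]), 'effort': array([ -0.001 , -18.6099,   1.8604, -26.4385,  -0.0524,   0.0398,
        -0.0002]), 'tool_pos': array([ 0.3542, -0.2957,  0.0309]), 'tool_rot': array([-179.9953,   -0.0033,   49.5487]), 'force': array([-0.0222,  0.2912, -0.5204]), 'wrist_torque': array([-0.0893,  0.1271,  0.0348]), 'grasp_force': 0.0, 'grip_width': 0.014901897901148214}
```

View pics/w2c.png

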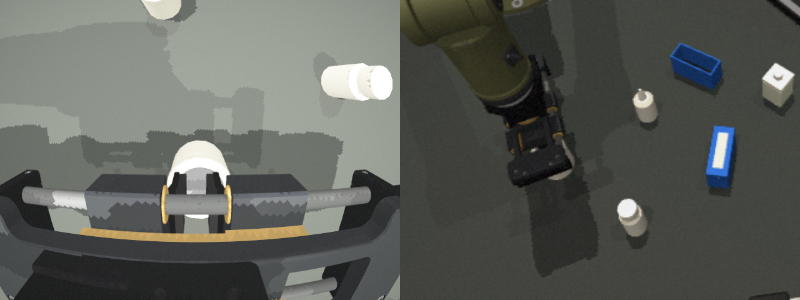

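Call:
arm_command --series '[[[0, 0, 0], 0], [[0, 0, 0], 0], [[0, 0, 0], 0], [[0, 0, 0], 0], [[0, 0, 0], 0]]' --grip -1

```text
time_s: 6.3
tool_pos: [0.3543, -0.2958, 0.0309]
tool_rot: [180.0, -0.0, 49.5]
force: [-0.2, 0.0, -0.3]
grip_width: 0.0363
grasp_force: 0.0
```

Call:
arm_command --series '[[[0, 0, 0], 0], [[0, 0, 0], 0], [[0, 0, -20], 0], [[0, 0, -60], 0], [[0, 0, -100], 0]]'

```text
time_s: 6.8
tool_pos: [0.3534, -0.2956, 0.1317]
tool_rot: [-179.9, 0.1, 49.5]
force: [1.4, 0.7, 0.3]
grip_width: 0.0767
grasp_force: 0.0
```

```bash
python3 -c "
from h import *
o=env.get_obs()
im,d,o=wlook('w3',[(352,-298,62)]);print(o['tool_pos'],o['tool_rot'])
a=np.radians(o['tool_rot'][2]);X=np.array([np.cos(a),np.sin(a),0]);Y=np.array([np.sin(a),-np.cos(a),0])
for t in [(0,0,0),(0,43,8),(0,-43,8),(0,43,-30)]:
    print(t,wpix(o['tool_pos']*1000+t[0]*X+t[1]*Y+np.array([0,0,-t[2]]),o))
"
```

```text
mark (352, -298, 62) [315.8437 244.6909]
[ 0.3534 -0.2956  0.1317] [-179.9203    0.0644   49.5167]
(0, 0, 0) [315.3564 274.79  ]
(0, 43, 8) [389.4881 269.4564]
(0, -43, 8) [241.1058 269.4941]
(0, 43, -30) [404.107  295.8177]
```

View pics/w3.png

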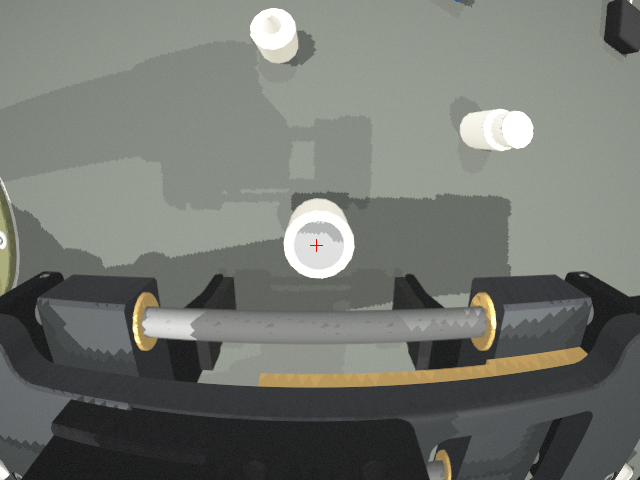

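The pot sits under the TCP as predicted, with its lid centred at (319,243), and it didn't move. But the fingers closed past it, so they seem to end higher than I assumed. I'll measure the fingertips in tool coordinates from the wrist depth.

```bash
python3 -c "
from h import *
o=env.get_obs();im,d=viewer.read_camera('wrist');c=viewer.calibration('wrist');K=c['K']
print(o['tool_pos'],o['grip_width'])
v,u=np.mgrid[:480,:640];p=np.stack([u-K[0,2],v-K[1,2]],-1);r=np.hypot(p[...,0],p[...,1]);th=r/K[0,0]
s=np.tan(th)/np.maximum(r,1e-9)
P=np.stack([p[...,0]*s*d,-p[...,1]*s*d,-d],-1)@c['hand_eye'][:3,:3].T+c['hand_eye'][:3,3]
P*=1000
for u,v in [(224,276),(229,280),(232,290),(222,300),(218,340),(212,365),(405,280),(400,285),(410,340),(319,243),(319,270),(319,300)]: print(u,v,im[v,u],P[v,u].round(1))
m=(d>0)&(P[...,2]<60)&(P[...,2]>-120)&(abs(P[...,0])<40)&(abs(P[...,1])<70)
print('deepest',[ (P[m][:,2]).max()]); i=np.argsort(-P[m][:,2])[:2000:200]; print(P[m][i].round(1))
"
```

```text
[ 0.3573 -0.2983  0.1381] 0.08027135323458189
224 276 [93 98 95] [-53.5 -87.8 137.5]
229 280 [56 59 56] [  8.7 -41.  -31. ]
232 290 [ 95 102  97] [-68.7 -81.3 139.1]
222 300 [41 43 44] [  5.1 -41.2 -46.1]
218 340 [119 119 118] [  26.6  -23.8 -116.4]
212 365 [144 154 149] [-158.5 -111.9  137.8]
405 280 [46 48 48] [ 10.   41.5 -34.5]
400 285 [41 43 39] [  7.5  39.3 -34.5]
410 340 [119 122 123] [  26.5   22.4 -116.3]
319 243 [225 226 226] [-3.4  3.  77.2]
319 270 [255 255 255] [-25.3   3.1  78. ]
319 300 [ 97 101  98] [-78.8   4.1 139.8]
deepest [np.float64(-28.649931253336703)]
[[  2.   40.  -28.6]
 [  9.1 -40.9 -33.4]
 [ 10.3  44.3 -36.7]
 [  2.8 -40.9 -39.9]
 [ 11.1 -45.4 -43.4]
 [  1.5 -40.9 -46.8]
 [ 11.3 -46.9 -49.8]
 [  4.5  39.4 -53.1]
 [ 11.1  47.6 -56.1]
 [ 10.3 -47.  -59.1]]
```

The real fingertips are about 30 mm behind the reported TCP, not 8 mm ahead of it, so the first try closed just above the lid. I'll correct all heights by about -38 mm and re-measure the pot.

```bash
cat >> h.py <<'E'
def wcloud():
    "world mm cloud from the wrist camera, with picture and state"
    o=env.get_obs();im,d=viewer.read_camera('wrist');c=viewer.calibration('wrist');K=c['K']
    v,u=np.mgrid[:480,:640];p=np.stack([u-K[0,2],v-K[1,2]],-1);r=np.hypot(p[...,0],p[...,1])
    s=np.tan(r/K[0,0])/np.maximum(r,1e-9)
    P=np.stack([p[...,0]*s*d,-p[...,1]*s*d,-d],-1)@c['hand_eye'][:3,:3].T+c['hand_eye'][:3,3]
    R=Rotation.from_euler("xyz",o["tool_rot"],degrees=True).as_matrix()
    W=(P@R.T+o["tool_pos"])*1000; W[d<=0]=1e6
    return W,im,o
def near(W,xy,z0,z1,rad):
    m=(np.hypot(W[...,0]-xy[0],W[...,1]-xy[1])<rad)&(W[...,2]>z0)&(W[...,2]<z1)
    q=W[m];return len(q),rect(q[:,:2]/1000),np.median(q[:,2])
E
python3 -c "
from h import *
W,im,o=wcloud();r=near(W,(354,-297),55,70,45);print(r);p=r[1]
plan([(p[0],p[1],60,49.5),(p[0],p[1],-7,49.5)])"
```

```text
(3662, array([ 353.1747, -299.8775,   52.1522,   51.9964,  -65.9393]), np.float64(60.66837260348808))
t 6.95 at [ 356.2674 -296.6871  133.2844   49.5695]
 x -4.4 y -0.3 z 73.3 turn 0.001 -> [ 353.2 -299.9   60.    49.5]
 x 0.0 y 0.0 z 67.0 turn -0.000 -> [ 353.2 -299.9   -7.    49.5]
```

Call:
arm_command --series '[[[-2, 0, 20], 0], [[-4, 0, 40], 0], [[-4, 0, 60], 0], [[-4, 0, 73], 0], [[-4, 0, 73], 0]]' --grip -1

```text
time_s: 7.45
tool_pos: [0.3495, -0.2978, 0.0556]
tool_rot: [-179.7, 0.1, 49.5]
force: [0.2, -0.4, -0.3]
grip_width: 0.0871
grasp_force: 0.0
```

Call:
arm_command --series '[[[0, 0, 16], 0], [[0, 0, 32], 0], [[0, 0, 48], 0], [[0, 0, 58], 0], [[0, 0, 65], 0]]'

```text
time_s: 7.95
tool_pos: [0.3517, -0.2988, -0.0074]
tool_rot: [-180.0, 0.0, 49.6]
force: [0.9, -0.2, 1.1]
grip_width: 0.0866
grasp_force: 0.0
```

Call:
arm_command --series '[[[0, 0, 0], 0], [[0, 0, 0], 0], [[0, 0, 0], 0], [[0, 0, 0], 0], [[0, 0, 0], 0]]' --grip 1 --grip_force 20

```text
time_s: 8.45
tool_pos: [0.3522, -0.299, -0.0066]
tool_rot: [179.9, -0.0, 49.6]
force: [1.5, -0.7, 0.5]
grip_width: 0.0548
grasp_force: 0.5
```

Call:
arm_command --series '[[[0, 0, 0], 0], [[0, 0, 0], 0], [[0, 0, 0], 0], [[0, 0, 0], 0], [[0, 0, 0], 0]]'

```text
time_s: 8.95
tool_pos: [0.3524, -0.2991, -0.0066]
tool_rot: [179.9, -0.0, 49.6]
force: [1.8, -1.6, 5.9]
grip_width: 0.0521
grasp_force: 19.9
```

```bash
python3 -c "
from h import *
plan([(352,-299,120,49.6),(500,-60,130,60),(500,60,130,70),(454,233,130,71)])"
```

```text
t 8.95 at [ 352.3643 -299.1474   -6.6483   49.5557]
 x -0.1 y -0.4 z -126.6 turn -0.001 -> [ 352.  -299.   120.    49.6]
 x 139.0 y -21.1 z -5.0 turn -0.091 -> [ 426.  -179.5  125.    54.8]
 x 140.3 y -8.4 z -5.0 turn -0.091 -> [500. -60. 130.  60.]
 x 103.9 y -60.0 z -0.0 turn -0.175 -> [500.  60. 130.  70.]
 x 146.8 y -102.4 z -0.0 turn -0.017 -> [454. 233. 130.  71.]
```

Call:
arm_command --series '[[[0, 0, -15], 0], [[0, 0, -40], 0], [[0, 0, -70], 0], [[0, 0, -100], 0], [[0, 0, -127], 0]]'

```text
time_s: 9.45
tool_pos: [0.3505, -0.2982, 0.1204]
tool_rot: [-179.9, 0.0, 49.5]
force: [1.0, 0.7, -1.3]
grip_width: 0.0516
grasp_force: 19.9
```

Call:
arm_command --series '[[[20, -3, -5], -0.02], [[50, -7, -5], -0.04], [[80, -12, -5], -0.06], [[110, -16, -5], -0.08], [[139, -21, -5], -0.09]]'

```text
time_s: 9.95
tool_pos: [0.4251, -0.1779, 0.124]
tool_rot: [-179.9, 0.0, 54.8]
force: [-0.0, -1.2, -1.2]
grip_width: 0.0513
grasp_force: 19.9
```

Call:
arm_command --series '[[[28, -2, -5], -0.02], [[56, -3, -5], -0.04], [[84, -5, -5], -0.06], [[112, -7, -5], -0.08], [[140, -8, -5], -0.09]]'

```text
time_s: 10.45
tool_pos: [0.5011, -0.0585, 0.1297]
tool_rot: [-180.0, 0.0, 60.0]
force: [-0.5, 0.5, 0.0]
grip_width: 0.0515
grasp_force: 19.9
```

Call:
arm_command --series '[[[21, -12, 0], -0.04], [[42, -24, 0], -0.07], [[63, -36, 0], -0.11], [[84, -48, 0], -0.14], [[104, -60, 0], -0.18]]'

```text
time_s: 10.95
tool_pos: [0.5002, 0.0617, 0.1301]
tool_rot: [180.0, -0.0, 70.4]
force: [-0.6, -0.2, -0.9]
grip_width: 0.0515
grasp_force: 19.9
```

Call:
arm_command --series '[[[30, -21, 0], 0], [[60, -42, 0], 0], [[90, -62, 0], -0.01], [[120, -83, 0], -0.02], [[147, -102, 0], -0.02]]'

```text
time_s: 11.45
tool_pos: [0.4533, 0.2352, 0.1302]
tool_rot: [-180.0, -0.0, 71.5]
force: [0.3, 0.2, -1.2]
grip_width: 0.0515
grasp_force: 19.9
```

Call:
arm_command --series '[[[0, 0, 0], 0], [[0, 0, 0], 0], [[0, 0, 0], 0], [[0, 0, 0], 0], [[0, 0, 0], 0]]'

```text
time_s: 11.95
tool_pos: [0.4548, 0.2315, 0.1301]
tool_rot: [180.0, -0.0, 71.2]
force: [0.0, -0.6, -1.3]
grip_width: 0.0516
grasp_force: 19.9
```

```bash
python3 -c "
from h import *
im,d,o=wlook('w4',[(454,232.5,19),(587.5,273,19),(561,196,19),(481,310.5,19)]);print(o['tool_pos'],o['tool_rot'],o['grip_width'],o['grasp_force'])"
```

```text
mark (454, 232.5, 19) [313.321  227.7354]
mark (587.5, 273, 19) [448.0997 134.3313]
mark (561, 196, 19) [442.7602 228.2775]
mark (481, 310.5, 19) [313.7872 128.1663]
[0.4548 0.2315 0.1301] [179.9936  -0.0103  71.2181] 0.05164936929700088 19.890006207861006
```

View pics/w4.png

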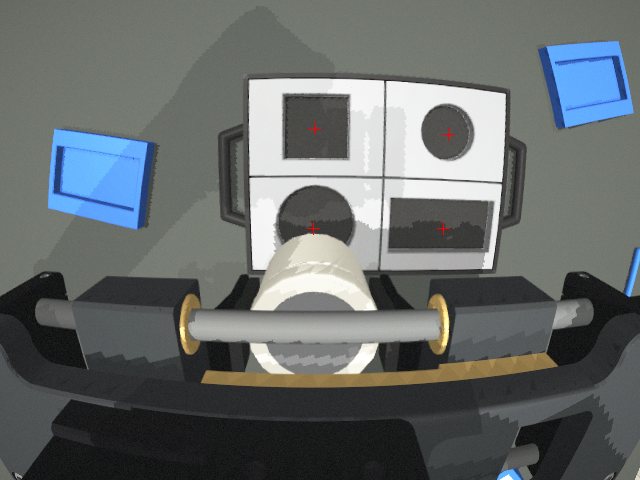

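The pot is held. The four predicted well marks fall on the wells: square (317,126), small round (447,132), large round (316,~225), long (438,226). I'll lower the pot, shifted by 2 mm.

Call:
arm_command --series '[[[1, 0, 20], 0], [[2, -1, 40], 0], [[2, -1, 60], 0], [[2, -1, 78], 0], [[2, -1, 90], 0]]'

```text
time_s: 12.5
tool_pos: [0.4537, 0.2339, 0.0387]
tool_rot: [-180.0, 0.1, 71.3]
force: [-1.0, -0.0, -0.8]
grip_width: 0.0519
grasp_force: 19.9
```

Call:
arm_command --series '[[[0, 0, 8], 0], [[0, 0, 16], 0], [[0, 0, 24], 0], [[0, 0, 31], 0], [[0, 0, 36], 0]]'

```text
time_s: 13.0
tool_pos: [0.4541, 0.2347, 0.0035]
tool_rot: [-180.0, -0.0, 71.3]
force: [0.4, 0.8, -1.0]
grip_width: 0.0519
grasp_force: 19.9
```

Call:
arm_command --series '[[[0, 0, 1], 0], [[0, 0, 2], 0], [[0, 0, 3], 0], [[0, 0, 3], 0], [[0, 0, 3], 0]]'

```text
time_s: 13.5
tool_pos: [0.4543, 0.2348, 0.0012]
tool_rot: [180.0, -0.0, 71.3]
force: [0.6, -0.1, -0.3]
grip_width: 0.0517
grasp_force: 19.9
```

Call:
arm_command --series '[[[0, 0, 0.5], 0], [[0, 0, 1], 0], [[0, 0, 1.5], 0], [[0, 0, 1.5], 0], [[0, 0, 1.5], 0]]'

```text
time_s: 14.0
tool_pos: [0.4543, 0.2348, 0.0003]
tool_rot: [-180.0, -0.0, 71.3]
force: [-1.1, -1.5, 5.4]
grip_width: 0.0518
grasp_force: 19.9
```

Call:
arm_command --series '[[[0, 0, 0], 0], [[0, 0, 0], 0], [[0, 0, 0], 0], [[0, 0, 0], 0], [[0, 0, 0], 0]]' --grip -0.55

```text
time_s: 14.5
tool_pos: [0.4541, 0.2346, -0.0006]
tool_rot: [180.0, 0.0, 71.3]
force: [0.8, -0.8, 0.2]
grip_width: 0.0675
grasp_force: 0.0
```

Call:
arm_command --series '[[[0, 0, -10], 0], [[0, 0, -40], 0], [[0, 0, -80], 0], [[0, 0, -110], 0], [[0, 0, -130], 0]]'

```text
time_s: 15.0
tool_pos: [0.4554, 0.2352, 0.1329]
tool_rot: [179.9, -0.2, 71.3]
force: [-0.0, 0.7, 0.4]
grip_width: 0.0676
grasp_force: 0.0
```

```bash
python3 -c "
from h import *
W,im,o=wcloud();print('pot',near(W,(454,234),55,80,45)); 
plan([(500,60,130,60),(505,-40,130,50),(429,-155,130,20)])"
```

```text
pot (4059, array([453.6033, 235.4254,  52.7679,  52.3453, -25.7907]), np.float64(67.6183886317206))
t 15.05 at [456.8948 236.1938 135.6127  71.3027]
 x -153.1 y 97.3 z 5.6 turn 0.197 -> [500.  60. 130.  60.]
 x -84.1 y 54.3 z -0.0 turn 0.175 -> [505. -40. 130.  50.]
 x -136.9 y 15.7 z -0.0 turn 0.524 -> [ 429. -155.  130.   20.]
```

```bash
python3 -c "
from h import *
plan([(500,60,130,65),(495,-60,130,65),(429,-155,130,65)],(456.9,236.2,131,71.3))"
```

```text
t 15.05 at [456.9 236.2 131.   71.3]
 x -153.1 y 97.3 z 1.0 turn 0.110 -> [500.  60. 130.  65.]
 x -110.9 y 46.2 z -0.0 turn -0.000 -> [495. -60. 130.  65.]
 x -114.0 y -19.7 z -0.0 turn -0.000 -> [ 429. -155.  130.   65.]
```

Call:
arm_command --series '[[[-30, 19, 0], 0.02], [[-61, 39, 0], 0.04], [[-92, 58, 0], 0.07], [[-122, 78, 0], 0.09], [[-153, 97, 0], 0.11]]' --grip -1

```text
time_s: 15.55
tool_pos: [0.4972, 0.0573, 0.1297]
tool_rot: [180.0, -0.0, 65.0]
force: [-0.7, -0.5, 0.4]
grip_width: 0.0861
grasp_force: 0.0
```

Call:
arm_command --series '[[[-22, 9, 0], 0], [[-44, 18, 0], 0], [[-66, 28, 0], 0], [[-88, 37, 0], 0], [[-111, 46, 0], 0]]'

```text
time_s: 16.05
tool_pos: [0.4917, -0.0623, 0.1296]
tool_rot: [180.0, -0.0, 65.0]
force: [-0.3, -1.1, 1.2]
grip_width: 0.0867
grasp_force: 0.0
```

Call:
arm_command --series '[[[-30, -5, 0], 0], [[-60, -10, 0], 0], [[-90, -15, 0], 0], [[-114, -20, 0], 0], [[-114, -20, 0], 0]]'

```text
time_s: 16.55
tool_pos: [0.4236, -0.1592, 0.1296]
tool_rot: [-180.0, -0.0, 64.7]
force: [0.4, 0.6, -0.3]
grip_width: 0.087
grasp_force: 0.0
```

Call:
arm_command --series '[[[0, 0, 0], 0], [[0, 0, 0], 0], [[0, 0, 0], 0], [[0, 0, 0], 0], [[0, 0, 0], 0]]'

```text
time_s: 17.05
tool_pos: [0.4258, -0.1559, 0.1294]
tool_rot: [-180.0, 0.0, 65.1]
force: [1.0, -0.1, -0.6]
grip_width: 0.0869
grasp_force: 0.0
```

```bash
python3 -c "
from h import *
W,im,o=wcloud();cv2.imwrite('pics/w5.png',im)
print(near(W,(429,-155),42,90,30),near(W,(429,-155),65,90,30));r=near(W,(429,-155),42,90,30)[1]
plan([(r[0],r[1],60,65),(r[0],r[1],-10,65)])"
```

```text
(1555, array([ 432.7691, -153.862 ,   33.2789,   33.1419,  -25.1091]), np.float64(56.068779577021765)) (207, array([ 432.612 , -152.9762,   11.7168,    8.3766,   -9.7197]), np.float64(73.00487476376769))
t 17.1 at [ 425.7532 -155.9979  129.3802   65.0615]
 x 4.9 y 5.5 z 69.4 turn 0.001 -> [ 432.8 -153.9   60.    65. ]
 x 0.0 y 0.0 z 70.0 turn -0.000 -> [ 432.8 -153.9  -10.    65. ]
```

View pics/w5.png

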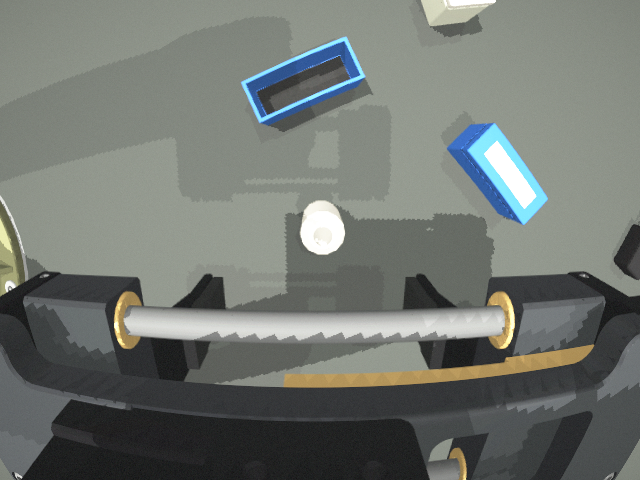

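The nozzle bottle is at (322,230), under the gripper. The open box is at (303,82) and the labelled box at (497,173).

Call:
arm_command --series '[[[2, 2, 20], 0], [[5, 5, 40], 0], [[5, 5, 55], 0], [[5, 5, 70], 0], [[5, 5, 70], 0]]'

```text
time_s: 17.6
tool_pos: [0.4305, -0.1535, 0.0578]
tool_rot: [-179.8, 0.1, 65.0]
force: [-1.1, -0.4, -0.8]
grip_width: 0.0869
grasp_force: 0.0
```

Call:
arm_command --series '[[[0, 0, 16], 0], [[0, 0, 32], 0], [[0, 0, 48], 0], [[0, 0, 60], 0], [[0, 0, 69], 0]]'

```text
time_s: 18.1
tool_pos: [0.4324, -0.1538, -0.0099]
tool_rot: [180.0, -0.0, 65.0]
force: [0.3, 0.9, -0.5]
grip_width: 0.087
grasp_force: 0.0
```

Call:
arm_command --series '[[[0, 0, 0], 0], [[0, 0, 0], 0], [[0, 0, 0], 0], [[0, 0, 0], 0], [[0, 0, 0], 0]]' --grip 1 --grip_force 15

```text
time_s: 18.6
tool_pos: [0.4326, -0.1538, -0.0091]
tool_rot: [180.0, -0.0, 65.0]
force: [-0.2, -0.0, -1.3]
grip_width: 0.055
grasp_force: 0.0
```

Call:
arm_command --series '[[[0, 0, 0], 0], [[0, 0, 0], 0], [[0, 0, 0], 0], [[0, 0, 0], 0], [[0, 0, 0], 0]]'

```text
time_s: 19.1
tool_pos: [0.4324, -0.1539, -0.0095]
tool_rot: [180.0, -0.0, 65.0]
force: [0.7, -0.1, 1.6]
grip_width: 0.0333
grasp_force: 15.0
```

```bash
python3 -c "
from h import *
o=env.get_obs();print(o['tool_pos'],o['grip_width'],o['grasp_force'],o['force']);x,y,z=o['tool_pos']*1000
plan([(x,y,130,65),(490,-50,130,65),(530,140,130,71),(585,272,130,71)])"
```

```text
[ 0.4324 -0.1539 -0.0095] 0.033264385990661255 15.00011209747754 [ 0.727  -0.1079  1.5681]
t 19.1 at [ 432.3745 -153.8612   -9.4793   65.0202]
 x 0.0 y 0.0 z -139.5 turn 0.000 -> [ 432.4 -153.9  130.    65. ]
 x 118.5 y 8.3 z -0.0 turn -0.000 -> [490. -50. 130.  65.]
 x 189.1 y -44.0 z -0.0 turn -0.105 -> [530. 140. 130.  71.]
 x 142.7 y 9.0 z -0.0 turn -0.000 -> [585. 272. 130.  71.]
```

Call:
arm_command --series '[[[0, 0, -15], 0], [[0, 0, -45], 0], [[0, 0, -80], 0], [[0, 0, -115], 0], [[0, 0, -140], 0]]'

```text
time_s: 19.6
tool_pos: [0.4327, -0.1541, 0.1325]
tool_rot: [179.9, -0.1, 65.0]
force: [0.3, 1.0, -0.6]
grip_width: 0.0334
grasp_force: 15.0
```

Call:
arm_command --series '[[[20, 1, 0], 0], [[44, 3, 0], 0], [[68, 5, 0], 0], [[93, 6, 0], 0], [[118, 8, 0], 0]]'

```text
time_s: 20.1
tool_pos: [0.4894, -0.0492, 0.1302]
tool_rot: [-180.0, -0.0, 65.0]
force: [-0.0, -0.2, 0.2]
grip_width: 0.0331
grasp_force: 15.0
```

Call:
arm_command --series '[[[38, -9, 0], -0.02], [[76, -18, 0], -0.04], [[114, -26, 0], -0.06], [[151, -35, 0], -0.08], [[189, -44, 0], -0.1]]'

```text
time_s: 20.6
tool_pos: [0.5293, 0.1415, 0.1301]
tool_rot: [-180.0, 0.0, 70.8]
force: [0.5, -0.9, 1.1]
grip_width: 0.0332
grasp_force: 15.0
```

Call:
arm_command --series '[[[36, 2, 0], 0], [[72, 5, 0], 0], [[106, 8, 0], 0], [[130, 9, 0], 0], [[146, 10, 0], 0]]'

```text
time_s: 21.1
tool_pos: [0.5866, 0.2774, 0.1293]
tool_rot: [-179.9, 0.0, 70.9]
force: [0.7, 0.2, -0.9]
grip_width: 0.0334
grasp_force: 15.0
```

Call:
arm_command --series '[[[0, 0, 0], 0], [[0, 0, 0], 0], [[0, 0, 0], 0], [[0, 0, 0], 0], [[0, 0, 0], 0]]'

```text
time_s: 21.6
tool_pos: [0.5869, 0.2733, 0.1308]
tool_rot: [180.0, -0.0, 70.7]
force: [-1.3, -0.4, -0.5]
grip_width: 0.0333
grasp_force: 15.0
```

```bash
python3 -c "
from h import *
im,d,o=wlook('w6',[(587.5,274,19),(561,196,19)]);print(o['grip_width'],o['tool_rot'])
plan([(587.5,274.5,130,71),(587.5,274.5,-2,71)])
im=cv2.imread('pics/w6.png')[60:420,60:600];cv2.imwrite('pics/w6c.png',im)"
```

```text
mark (587.5, 274, 19) [315.0584 227.279 ]
mark (561, 196, 19) [315.9078 315.5973]
0.033288995881184454 [179.9927  -0.0229  70.6773]
t 21.65 at [586.8546 273.4989 130.8072  70.6922]
 x 1.2 y 0.3 z 0.8 turn -0.005 -> [587.5 274.5 130.   71. ]
 x 0.0 y 0.0 z 132.0 turn -0.000 -> [587.5 274.5  -2.   71. ]
```

View pics/w6c.png

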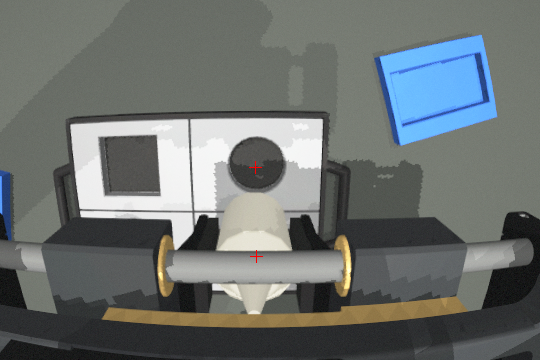

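The small round well is centred near crop (257,165), about 2 mm from the mark. I'll correct for it and lower.

Call:
arm_command --series '[[[1, 1, 20], 0], [[3, 1, 42], 0], [[3, 1, 65], 0], [[3, 1, 82], 0], [[3, 1, 92], 0]]'

```text
time_s: 22.15
tool_pos: [0.5879, 0.2761, 0.0369]
tool_rot: [-179.9, 0.1, 70.7]
force: [-0.0, 0.1, -0.8]
grip_width: 0.0337
grasp_force: 15.0
```

Call:
arm_command --series '[[[0, 0, 8], 0], [[0, 0, 16], 0], [[0, 0, 24], 0], [[0, 0, 32], 0], [[0, 0, 38], 0]]'

```text
time_s: 22.65
tool_pos: [0.5887, 0.2767, -0.0]
tool_rot: [-180.0, -0.0, 70.8]
force: [0.5, 0.7, -0.3]
grip_width: 0.0337
grasp_force: 15.0
```

Call:
arm_command --series '[[[0, 0, 1], 0], [[0, 0, 2], 0], [[0, 0, 3], 0], [[0, 0, 3], 0], [[0, 0, 3], 0]]'

```text
time_s: 23.15
tool_pos: [0.589, 0.2768, -0.0022]
tool_rot: [180.0, -0.0, 70.7]
force: [0.3, -0.6, -0.1]
grip_width: 0.0333
grasp_force: 15.0
```

Call:
arm_command --series '[[[0, 0, 0.5], 0], [[0, 0, 1], 0], [[0, 0, 1], 0], [[0, 0, 1], 0], [[0, 0, 1], 0]]'

```text
time_s: 23.65
tool_pos: [0.5891, 0.2769, -0.0024]
tool_rot: [180.0, -0.0, 70.7]
force: [-1.0, -1.5, 5.2]
grip_width: 0.0334
grasp_force: 15.0
```

Call:
arm_command --series '[[[0, 0, 0], 0], [[0, 0, 0], 0], [[0, 0, 0], 0], [[0, 0, 0], 0], [[0, 0, 0], 0]]' --grip -0.2

```text
time_s: 24.15
tool_pos: [0.5887, 0.2766, -0.0037]
tool_rot: [-180.0, 0.0, 70.8]
force: [0.6, 0.1, -0.4]
grip_width: 0.0516
grasp_force: 0.0
```

Call:
arm_command --series '[[[0, 0, -15], 0], [[0, 0, -45], 0], [[0, 0, -85], 0], [[0, 0, -115], 0], [[0, 0, -135], 0]]'

```text
time_s: 24.65
tool_pos: [0.5903, 0.277, 0.1359]
tool_rot: [179.8, -0.2, 70.7]
force: [-0.0, -0.3, 0.1]
grip_width: 0.0521
grasp_force: 0.0
```

```bash
python3 -c "
from h import *
W,im,o=wcloud();print('drop',near(W,(588,276),50,70,30),near(W,(588,276),75,100,30));
plan([(600,130,133,80),(612,-20,133,80)],(589,277,133,70.7))"
```

```text
drop (1296, array([587.9837, 277.1006,  33.4493,  32.8014,  37.9543]), np.float64(61.8936786404642)) (169, array([588.8348, 278.1429,  10.0172,   8.1077, -20.7343]), np.float64(81.66342822536299))
t 24.7 at [589.  277.  133.   70.7]
 x -135.1 y 59.0 z -0.0 turn -0.162 -> [600. 130. 133.  80.]
 x -145.6 y 37.9 z -0.0 turn -0.000 -> [612. -20. 133.  80.]
```

Call:
arm_command --series '[[[-27, 12, 0], -0.03], [[-54, 24, 0], -0.06], [[-81, 36, 0], -0.1], [[-108, 48, 0], -0.13], [[-135, 59, 0], -0.16]]' --grip -1

```text
time_s: 25.2
tool_pos: [0.6, 0.1284, 0.1321]
tool_rot: [180.0, -0.0, 80.0]
force: [-0.1, -0.2, -0.1]
grip_width: 0.0827
grasp_force: 0.0
```

Call:
arm_command --series '[[[-36, 9, 0], 0], [[-73, 19, 0], 0], [[-110, 29, 0], 0], [[-146, 38, 0], 0], [[-146, 38, 0], 0]]'

```text
time_s: 25.7
tool_pos: [0.6116, -0.0292, 0.1326]
tool_rot: [179.9, 0.2, 79.3]
force: [-0.4, -0.9, 0.3]
grip_width: 0.0873
grasp_force: 0.0
```

Call:
arm_command --series '[[[0, 0, 0], 0], [[0, 0, 0], 0], [[0, 0, 0], 0], [[0, 0, 0], 0], [[0, 0, 0], 0]]'

```text
time_s: 26.2
tool_pos: [0.6118, -0.0196, 0.1314]
tool_rot: [-180.0, -0.0, 80.0]
force: [-0.2, 0.3, 0.5]
grip_width: 0.0868
grasp_force: 0.0
```

```bash
python3 -c "
from h import *
W,im,o=wcloud();cv2.imwrite('pics/w7.png',im)
n,r,z=near(W,(614,-19),56,66,36);print(n,r,z)
yaw=r[4]%90; yaw=yaw if yaw>35 else yaw+90
print(yaw);plan([(r[0],r[1],60,yaw),(r[0],r[1],-7,yaw)])"
```

```text
2560 [616.746  -17.8847  41.7467  40.5719  80.5097] 60.3077154954901
80.50971984863281
t 26.25 at [611.7811 -19.8886 131.4386  79.9851]
 x 2.8 y 4.5 z 71.4 turn -0.009 -> [616.7 -17.9  60.   80.5]
 x 0.0 y 0.0 z 67.0 turn -0.000 -> [616.7 -17.9  -7.   80.5]
```

Call:
arm_command --series '[[[1, 2, 20], 0], [[3, 4, 40], 0], [[3, 4, 55], 0], [[3, 4, 70], 0], [[3, 4, 70], -0.01]]'

```text
time_s: 26.75
tool_pos: [0.6144, -0.0183, 0.059]
tool_rot: [-179.8, 0.1, 80.5]
force: [0.1, -0.8, 1.2]
grip_width: 0.0871
grasp_force: 0.0
```

Call:
arm_command --series '[[[0, 0, 16], 0], [[0, 0, 32], 0], [[0, 0, 48], 0], [[0, 0, 60], 0], [[0, 0, 68], 0]]'

```text
time_s: 27.25
tool_pos: [0.6154, -0.0184, -0.0083]
tool_rot: [-179.9, 0.0, 80.5]
force: [0.0, -0.6, -0.2]
grip_width: 0.0867
grasp_force: 0.0
```

Call:
arm_command --series '[[[0, 0, 0], 0], [[0, 0, 0], 0], [[0, 0, 0], 0], [[0, 0, 0], 0], [[0, 0, 0], 0]]' --grip 1 --grip_force 20

```text
time_s: 27.75
tool_pos: [0.6167, -0.0184, -0.006]
tool_rot: [179.9, -0.0, 80.5]
force: [0.3, 0.1, 0.4]
grip_width: 0.0549
grasp_force: 0.0
```

Call:
arm_command --series '[[[0, 0, 0], 0], [[0, 0, 0], 0], [[0, 0, 0], 0], [[0, 0, 0], 0], [[0, 0, 0], 0]]'

```text
time_s: 28.25
tool_pos: [0.6166, -0.0183, -0.0063]
tool_rot: [180.0, -0.0, 80.5]
force: [-0.3, 0.2, 0.2]
grip_width: 0.0399
grasp_force: 20.0
```

```bash
python3 -c "
from h import *
o=env.get_obs();print(o['tool_pos'],o['grip_width'],o['grasp_force'],o['force']);x,y,z=o['tool_pos']*1000
plan([(x,y,150,80.5),(520,140,150,75),(481.5,311.5,150,71)])"
```

```text
[ 0.6166 -0.0183 -0.0063] 0.039912979011825514 19.98212983366102 [-0.2949  0.1514  0.2112]
t 28.25 at [616.5612 -18.3378  -6.3049  80.491 ]
 x 0.0 y 0.0 z -156.3 turn -0.000 -> [616.6 -18.3 150.   80.5]
 x 140.2 y -121.4 z -0.0 turn 0.096 -> [520. 140. 150.  75.]
 x 155.7 y -81.6 z -0.0 turn 0.070 -> [481.5 311.5 150.   71. ]
```

Call:
arm_command --series '[[[0, 0, -15], 0], [[0, 0, -50], 0], [[0, 0, -90], 0], [[0, 0, -125], 0], [[0, 0, -156], 0]]'

```text
time_s: 28.75
tool_pos: [0.6162, -0.0187, 0.1523]
tool_rot: [179.9, -0.0, 80.5]
force: [0.7, -0.1, -2.0]
grip_width: 0.04
grasp_force: 20.0
```

Call:
arm_command --series '[[[22, -20, 0], 0.02], [[50, -44, 0], 0.04], [[80, -70, 0], 0.06], [[110, -96, 0], 0.08], [[140, -121, 0], 0.1]]'

```text
time_s: 29.25
tool_pos: [0.5188, 0.1405, 0.1502]
tool_rot: [180.0, -0.0, 74.7]
force: [0.4, -0.3, -0.2]
grip_width: 0.0402
grasp_force: 20.0
```

Call:
arm_command --series '[[[35, -18, 0], 0.02], [[70, -37, 0], 0.03], [[105, -55, 0], 0.05], [[135, -71, 0], 0.06], [[156, -82, 0], 0.07]]'

```text
time_s: 29.75
tool_pos: [0.4804, 0.3144, 0.1501]
tool_rot: [-180.0, -0.0, 70.9]
force: [0.3, 0.4, -1.2]
grip_width: 0.04
grasp_force: 20.0
```

Call:
arm_command --series '[[[0, 0, 0], 0], [[0, 0, 0], 0], [[0, 0, 0], 0], [[0, 0, 0], 0], [[0, 0, 0], 0]]'

```text
time_s: 30.25
tool_pos: [0.4824, 0.3106, 0.1497]
tool_rot: [180.0, -0.0, 70.6]
force: [0.7, -0.1, -0.7]
grip_width: 0.0398
grasp_force: 20.0
```

```bash
python3 -c "
from h import *
im,d,o=wlook('w8',[(481.5,311.5,19)]);print(o['grip_width'],o['grasp_force'])
plan([(482,312.5,150,71),(482,312.5,1,71)])"
```

```text
mark (481.5, 311.5, 19) [313.2811 222.8062]
0.039782250192381234 19.970453034038655
t 30.3 at [482.3123 310.8955 149.6574  70.667 ]
 x 1.4 y -0.8 z -0.3 turn -0.006 -> [482.  312.5 150.   71. ]
 x 0.0 y 0.0 z 149.0 turn -0.000 -> [482.  312.5   1.   71. ]
```

View pics/w8.png

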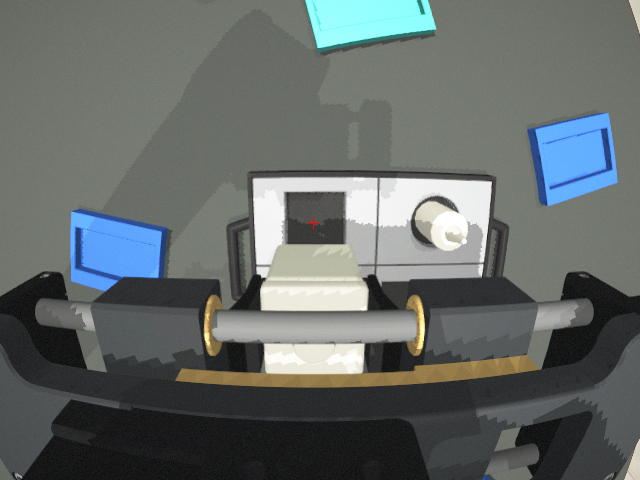

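The square well spans columns 287 to 346 with its centre at about (316,221), 2 to 3 mm from the mark. The dropper bottle stands in its well at (440,225). I'll correct and lower.

Call:
arm_command --series '[[[1, 1, 22], 0], [[2, 2, 45], 0], [[2, 2, 70], 0], [[2, 2, 90], 0], [[2, 2, 105], 0]]'

```text
time_s: 30.8
tool_pos: [0.4841, 0.3123, 0.043]
tool_rot: [-180.0, 0.1, 70.7]
force: [-0.1, 0.2, -0.8]
grip_width: 0.0394
grasp_force: 20.0
```

Call:
arm_command --series '[[[0, 0, 9], 0], [[0, 0, 18], 0], [[0, 0, 27], 0], [[0, 0, 35], 0], [[0, 0, 41], 0]]'

```text
time_s: 31.3
tool_pos: [0.4845, 0.3131, 0.003]
tool_rot: [180.0, -0.0, 70.8]
force: [-0.1, 0.6, -1.6]
grip_width: 0.0401
grasp_force: 20.0
```

Call:
arm_command --series '[[[0, 0, 1], 0], [[0, 0, 2], 0], [[0, 0, 2.5], 0], [[0, 0, 2.5], 0], [[0, 0, 2.5], 0]]'

```text
time_s: 31.8
tool_pos: [0.4847, 0.3131, 0.0013]
tool_rot: [180.0, -0.0, 70.7]
force: [0.0, 0.3, -1.5]
grip_width: 0.04
grasp_force: 20.0
```

Call:
arm_command --series '[[[0, 0, 0.5], 0], [[0, 0, 1], 0], [[0, 0, 1], 0], [[0, 0, 1], 0], [[0, 0, 1], 0]]'

```text
time_s: 32.3
tool_pos: [0.4847, 0.3131, 0.0006]
tool_rot: [180.0, -0.0, 70.7]
force: [-2.0, -1.5, 5.8]
grip_width: 0.0399
grasp_force: 20.0
```

Call:
arm_command --series '[[[0, 0, 0], 0], [[0, 0, 0], 0], [[0, 0, 0], 0], [[0, 0, 0], 0], [[0, 0, 0], 0]]' --grip -0.35

```text
time_s: 32.8
tool_pos: [0.4844, 0.313, -0.0002]
tool_rot: [180.0, 0.0, 70.8]
force: [0.6, -1.1, -0.6]
grip_width: 0.0582
grasp_force: 0.0
```

Call:
arm_command --series '[[[0, 0, -15], 0], [[0, 0, -45], 0], [[0, 0, -85], 0], [[0, 0, -115], 0], [[0, 0, -140], 0]]'

```text
time_s: 33.3
tool_pos: [0.4854, 0.3133, 0.1435]
tool_rot: [179.9, -0.2, 70.7]
force: [1.4, 0.2, 0.6]
grip_width: 0.0585
grasp_force: 0.0
```

```bash
python3 -c "
from h import *
W,im,o=wcloud();print('jar',near(W,(484,313),62,73,36));
plan([(540,130,140,90),(580,-30,140,110),(587,-176,140,110.6)],(484.7,313.1,140,70.7))"
```

```text
jar (2444, array([484.0014, 314.0631,  40.7365,  40.0635, -19.512 ]), np.float64(67.29254251402057))
t 33.35 at [484.7 313.1 140.   70.7]
 x -154.5 y 112.7 z -0.0 turn -0.337 -> [540. 130. 140.  90.]
 x -160.0 y 40.0 z -0.0 turn -0.349 -> [580. -30. 140. 110.]
 x -139.6 y -43.4 z -0.0 turn -0.010 -> [ 587.  -176.   140.   110.6]
```

Call:
arm_command --series '[[[-31, 22, 0], -0.07], [[-62, 45, 0], -0.14], [[-93, 68, 0], -0.2], [[-124, 90, 0], -0.27], [[-154, 113, 0], -0.34]]' --grip -1

```text
time_s: 33.85
tool_pos: [0.5408, 0.1288, 0.1411]
tool_rot: [179.9, -0.0, 90.4]
force: [0.2, 0.3, -0.0]
grip_width: 0.0852
grasp_force: 0.0
```

Call:
arm_command --series '[[[-32, 8, 0], -0.07], [[-64, 16, 0], -0.14], [[-96, 24, 0], -0.21], [[-128, 32, 0], -0.28], [[-160, 40, 0], -0.35]]'

```text
time_s: 34.35
tool_pos: [0.5815, -0.0308, 0.1411]
tool_rot: [179.9, -0.0, 110.4]
force: [-0.5, 0.0, 0.5]
grip_width: 0.0875
grasp_force: 0.0
```

Call:
arm_command --series '[[[-35, -11, 0], 0], [[-70, -22, 0], 0], [[-105, -33, 0], -0.01], [[-140, -43, 0], -0.01], [[-140, -43, 0], -0.01]]'

```text
time_s: 34.85
tool_pos: [0.588, -0.1836, 0.1413]
tool_rot: [-180.0, 0.3, 110.3]
force: [-0.0, -0.5, 0.6]
grip_width: 0.0871
grasp_force: 0.0
```

Call:
arm_command --series '[[[0, 0, 0], 0], [[0, 0, 0], 0], [[0, 0, 0], 0], [[0, 0, 0], 0], [[0, 0, 0], 0]]'

```text
time_s: 35.35
tool_pos: [0.5894, -0.1748, 0.14]
tool_rot: [180.0, -0.0, 110.9]
force: [0.4, -0.3, -0.4]
grip_width: 0.0871
grasp_force: 0.0
```

```bash
python3 -c "
from h import *
W,im,o=wcloud();cv2.imwrite('pics/w9.png',im)
n,r,z=near(W,(589,-176),44,60,60);print(n,r,z)
yaw=r[4]%180
print(yaw);plan([(r[0],r[1],60,yaw),(r[0],r[1],-10,yaw)])"
```

```text
4410 [ 591.5757 -174.8957   83.6271   34.3301  -69.8365] 48.53885558563002
110.16353034973145
t 35.4 at [ 589.3955 -174.9749  140.029   110.9217]
 x -0.7 y 2.1 z 80.0 turn 0.013 -> [ 591.6 -174.9   60.   110.2]
 x 0.0 y 0.0 z 70.0 turn -0.000 -> [ 591.6 -174.9  -10.   110.2]
```

View pics/w9.png

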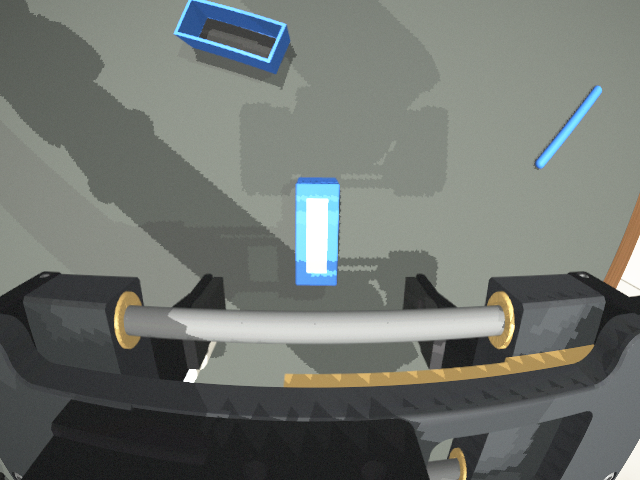

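The labelled, closed box is at (317,235) under the gripper. The open one is at (232,35). I'll grasp across the short side.

Call:
arm_command --series '[[[0, 1, 20], 0.01], [[-1, 2, 40], 0.01], [[-1, 2, 60], 0.01], [[-1, 2, 80], 0.01], [[-1, 2, 80], 0.01]]'

```text
time_s: 35.9
tool_pos: [0.5892, -0.175, 0.0571]
tool_rot: [-179.7, -0.2, 110.3]
force: [-1.4, 0.4, 0.0]
grip_width: 0.0873
grasp_force: 0.0
```

Call:
arm_command --series '[[[0, 0, 16], 0], [[0, 0, 32], 0], [[0, 0, 48], 0], [[0, 0, 60], 0], [[0, 0, 69], 0]]'

```text
time_s: 36.4
tool_pos: [0.5908, -0.1758, -0.0106]
tool_rot: [-179.9, -0.0, 110.3]
force: [0.4, -0.1, -0.4]
grip_width: 0.0872
grasp_force: 0.0
```

Call:
arm_command --series '[[[0, 0, 0], 0], [[0, 0, 0], 0], [[0, 0, 0], 0], [[0, 0, 0], 0], [[0, 0, 0], 0]]' --grip 1 --grip_force 20

```text
time_s: 36.9
tool_pos: [0.5919, -0.176, -0.0085]
tool_rot: [179.9, 0.0, 110.3]
force: [-0.7, 0.0, 0.9]
grip_width: 0.0547
grasp_force: 0.0
```

Call:
arm_command --series '[[[0, 0, 0], 0], [[0, 0, 0], 0], [[0, 0, 0], 0], [[0, 0, 0], 0], [[0, 0, 0], 0]]'

```text
time_s: 37.4
tool_pos: [0.5916, -0.1759, -0.0089]
tool_rot: [180.0, 0.0, 110.3]
force: [0.4, 0.1, 1.3]
grip_width: 0.034
grasp_force: 20.0
```

```bash
python3 -c "
from h import *
o=env.get_obs();print(o['tool_pos'],o['grip_width'],o['grasp_force'],o['force']);x,y,z=o['tool_pos']*1000;w=o['tool_rot'][2]
plan([(x,y,150,w),(575,0,150,130),(562,197,150,160.7)])"
```

```text
[ 0.5916 -0.1759 -0.0089] 0.03396475825660212 20.00001028412953 [0.3632 0.1371 1.3052]
t 37.4 at [ 591.6181 -175.8762   -8.933   110.2892]
 x 0.0 y 0.0 z -158.9 turn -0.000 -> [ 591.6 -175.9  150.   110.3]
 x 170.7 y 45.4 z -0.0 turn -0.344 -> [575.   0. 150. 130.]
 x 159.3 y 116.7 z -0.0 turn -0.536 -> [562.  197.  150.  160.7]
```

Call:
arm_command --series '[[[0, 0, -15], 0], [[0, 0, -50], 0], [[0, 0, -90], 0], [[0, 0, -125], 0], [[0, 0, -159], 0]]'

```text
time_s: 37.9
tool_pos: [0.5914, -0.1763, 0.1527]
tool_rot: [179.9, 0.0, 110.3]
force: [0.5, -0.2, -0.9]
grip_width: 0.0341
grasp_force: 20.0
```

Call:
arm_command --series '[[[25, 7, 0], -0.05], [[60, 16, 0], -0.12], [[98, 26, 0], -0.2], [[135, 36, 0], -0.27], [[171, 45, 0], -0.34]]'

```text
time_s: 38.4
tool_pos: [0.5741, 0.0014, 0.151]
tool_rot: [179.9, 0.0, 129.9]
force: [0.5, 0.3, -0.4]
grip_width: 0.034
grasp_force: 20.0
```

Call:
arm_command --series '[[[35, 26, 0], -0.12], [[70, 51, 0], -0.24], [[105, 77, 0], -0.36], [[135, 99, 0], -0.46], [[159, 117, 0], -0.54]]'

```text
time_s: 38.9
tool_pos: [0.562, 0.1998, 0.1509]
tool_rot: [179.9, 0.0, 161.0]
force: [0.0, 0.5, -0.8]
grip_width: 0.0339
grasp_force: 20.0
```

Call:
arm_command --series '[[[0, 0, 0], 0], [[0, 0, 0], 0], [[0, 0, 0], 0], [[0, 0, 0], 0], [[0, 0, 0], 0]]'

```text
time_s: 39.4
tool_pos: [0.5629, 0.1957, 0.1502]
tool_rot: [-180.0, 0.0, 160.6]
force: [0.1, 0.2, -1.4]
grip_width: 0.0337
grasp_force: 20.0
```

```bash
python3 -c "
from h import *
im,d,o=wlook('w10',[(561,196,19)]);print(o['grip_width'],o['grasp_force'])
plan([(562,197.5,150,161),(562,197.5,-2,161)])
cv2.imwrite('pics/w10c.png',cv2.imread('pics/w10.png')[60:420,60:600])"
```

```text
mark (561, 196, 19) [312.8427 221.0861]
0.033652145995640224 19.999997089616954
t 39.45 at [562.9032 195.9843 150.1616 160.593 ]
 x 1.4 y 1.1 z 0.2 turn -0.007 -> [562.  197.5 150.  161. ]
 x 0.0 y 0.0 z 152.0 turn -0.000 -> [562.  197.5  -2.  161. ]
```

View pics/w10c.png

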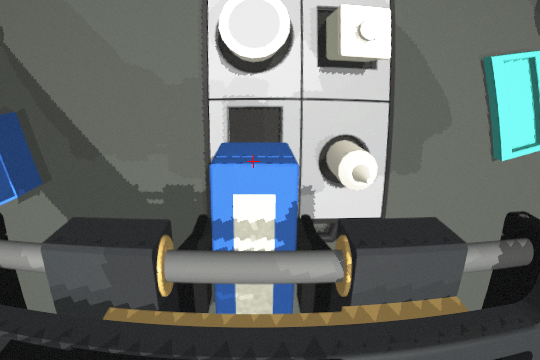

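The long well's columns are centred at crop 255 and its near edge is at row 107, which puts the centre at about (255,161), 2 mm right of the mark. The pot, jar and bottle stand in their wells.

Call:
arm_command --series '[[[1, 1, 22], 0], [[1, 2, 45], 0], [[1, 2, 70], 0], [[1, 2, 92], 0], [[1, 2, 107], 0]]'

```text
time_s: 39.95
tool_pos: [0.5615, 0.1986, 0.0413]
tool_rot: [-179.9, -0.1, 160.7]
force: [0.2, 0.0, -1.2]
grip_width: 0.0339
grasp_force: 20.0
```

Call:
arm_command --series '[[[0, 0, 9], 0], [[0, 0, 18], 0], [[0, 0, 27], 0], [[0, 0, 35], 0], [[0, 0, 41], 0]]'

```text
time_s: 40.45
tool_pos: [0.5625, 0.1994, 0.0016]
tool_rot: [180.0, 0.0, 160.7]
force: [-0.0, -0.7, -1.1]
grip_width: 0.0338
grasp_force: 20.0
```

Call:
arm_command --series '[[[0, 0, 1], 0], [[0, 0, 2], 0], [[0, 0, 3], 0], [[0, 0, 3], 0], [[0, 0, 3], 0]]'

```text
time_s: 40.95
tool_pos: [0.5626, 0.1994, -0.0007]
tool_rot: [180.0, 0.0, 160.7]
force: [-0.0, 0.2, -0.9]
grip_width: 0.0341
grasp_force: 20.0
```

Call:
arm_command --series '[[[0, 0, 0.5], 0], [[0, 0, 1], 0], [[0, 0, 1], 0], [[0, 0, 1], 0], [[0, 0, 1], 0]]'

```text
time_s: 41.45
tool_pos: [0.5625, 0.1994, -0.002]
tool_rot: [180.0, 0.0, 160.7]
force: [0.1, -0.3, -0.2]
grip_width: 0.0341
grasp_force: 20.0
```

Force shows it's about to touch, so I'll go down one more millimetre, then release and lift.

Call:
arm_command --series '[[[0, 0, 0.5], 0], [[0, 0, 1], 0], [[0, 0, 1], 0], [[0, 0, 1], 0], [[0, 0, 1], 0]]'

```text
time_s: 41.95
tool_pos: [0.5625, 0.1993, -0.002]
tool_rot: [180.0, -0.0, 160.7]
force: [-2.0, -1.8, 7.3]
grip_width: 0.0338
grasp_force: 20.0
```

Call:
arm_command --series '[[[0, 0, 0], 0], [[0, 0, 0], 0], [[0, 0, 0], 0], [[0, 0, 0], 0], [[0, 0, 0], 0]]' --grip -0.2

```text
time_s: 42.45
tool_pos: [0.5623, 0.1993, -0.0032]
tool_rot: [-180.0, -0.0, 160.7]
force: [0.1, -0.3, 0.1]
grip_width: 0.0519
grasp_force: 0.0
```

Call:
arm_command --series '[[[0, 0, -15], 0], [[0, 0, -50], 0], [[0, 0, -90], 0], [[0, 0, -130], 0], [[0, 0, -170], 0]]'

```text
time_s: 42.95
tool_pos: [0.5624, 0.1992, 0.1699]
tool_rot: [179.9, 0.1, 160.7]
force: [0.2, -0.5, -0.3]
grip_width: 0.0522
grasp_force: 0.0
```

Call:
arm_command --series '[[[40, -40, 0], 0], [[40, -40, 0], 0], [[60, -100, 0], 0], [[60, -140, 0], 0], [[60, -140, 0], 0]]'

```text
time_s: 43.45
tool_pos: [0.4576, 0.081, 0.1676]
tool_rot: [-180.0, -0.0, 160.3]
force: [0.5, 1.1, 1.1]
grip_width: 0.0522
grasp_force: 0.0
```

Call:
arm_command --series '[[[0, 0, 0], 0], [[0, 0, 0], 0], [[0, 0, 0], 0], [[0, 0, 0], 0], [[0, 0, 0], 0]]'

```text
time_s: 43.95
tool_pos: [0.4596, 0.0877, 0.1668]
tool_rot: [-180.0, -0.0, 160.8]
force: [-0.2, -0.1, 0.0]
grip_width: 0.0527
grasp_force: 0.0
```

```bash
python3 -c "
from h import *
s,d=viewer.read_camera('scene');P=cloud('scene',d)*1000
for k,xy,z0 in [('pot',(454,235),60),('drop',(588,277),52),('jar',(484,313),62),('box',(562,199),50)]: print(k,near(P,xy,z0,100,48 if k=='box' else 34))
cv2.imwrite('pics/s2.png',np.hstack([cv2.resize(s[120:280,260:460],(400,320)),cv2.resize(s[220:420,100:350],(400,320))]))
print(env.get_obs()['time_s'],env.get_obs()['tool_pos'])"
```

```text
pot (298, array([453.7915, 232.1361,  55.7256,  50.1936, -63.8175]), np.float64(69.01614599751804))
drop (145, array([587.4529, 269.573 ,  32.7556,  26.7716,   2.6864]), np.float64(63.476793974825526))
jar (201, array([483.5031, 310.8694,  43.5665,  42.2618,  69.2113]), np.float64(69.2111944559709))
box (429, array([562.3062, 197.0999,  86.8848,  36.8052, -17.9899]), np.float64(57.11450224585668))
44.0 [0.4595 0.0875 0.1668]
```

View pics/s2.png

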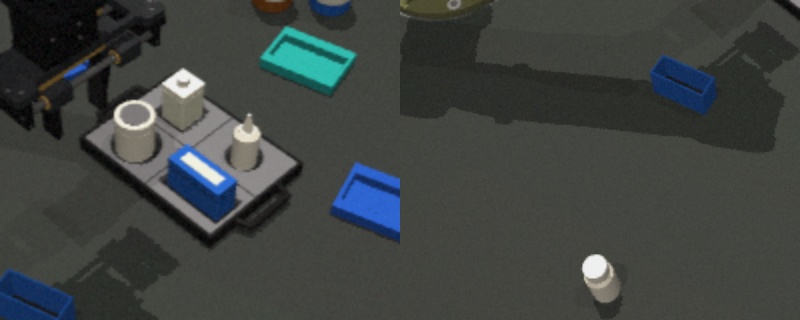

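All four items are upright and fully seated: tops at 69, 69 and 57 mm for the pot, jar and box as expected, and the bottle's shoulder at 63. The look-alikes haven't moved, and the gripper is clear.

```bash
python3 -c "
from cell import env
print(env.sign_off())"
```

```text
the job is handed in; nothing more can be done
None
```

I packed the pot, nozzle bottle, square jar and closed slide box upright and fully down in their matching wells, left both look-alikes untouched, and handed the job in at about 44 s; the first pot grasp closed on air because the fingertips sit about 38 mm higher than the interface text says, so I corrected every height for that.

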